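Clear the parts chest and hold its lid at the pointer

ROBOT

A 7-joint arm with a two-finger parallel gripper is mounted at the origin on the work surface. World frame = base frame: x ahead of the robot, y to its left, z up, the work surface at z = 0. Lengths are in m, angles in rad, forces in N, time in s.
With the tool pointing down it reaches from about 0.425 to 1.025 m from the base axis. Payload 9.4 kg.
Tool frame: the origin (TCP) lies between the finger pads; the fingertips stand 19 mm ahead of it and the grasp point (between the pads) is the TCP; z points along the fingers, x is the direction in which the jaws open and shut, and the axes are right-handed (so a half turn about z gives the same grasp; the last joint's range is limited). The gripper opens to 93 mm and grips with 3 to 60 N. Pads are 15 mm wide; open, the fingers measure 128 mm over their backs; the gripper's body (75 mm by 188 mm) begins 65 mm behind the grasp point.
Start: joints at [1.09, 0.599, -0.003, 1.599, 0.002, 0.943, -0.08], TCP at [0.285, -0.667, 0.238] pointing down, gripper open.
Joint ranges: [-2.57, 2.57], [-0.35, 1.97], [-1.29, 1.29], [0.11, 2.56], [-1.05, 4.19], [0.11, 1.86], [-2.63, 2.63]. Speed limits (rad/s): [2.22, 2.22, 3.01, 3.01, 3.14, 3.14, 3.14].

INTERFACE

Orientations are given as a unit quaternion [x, y, z, w].
In Python, from station import env gives the robot as it stands.
- The arm moves only by the tool play_rows, never from a script. Its argument "series" is one flat list of numbers, 4 for each row, row after row: the shift along the tool's x, y, z in units of 40 mm (1.0 is 40 mm), then the turn about the tool's z in units of 10 degrees (1.0 is 10 degrees). A call has 1 to 10 rows; each row is the pose to reach, as a shift and turn from the pose measured when the call began, along the tool's axes at that moment; what a row does not reach only later rows make up. A row lasts 1/8 s, in which the tool goes at most 62.5 mm and 10.7 degrees, less where a joint would pass 70% of its speed; a pose out of reach is approached as far as the arm can. A call with a gripper value outside its range is refused whole. "claw" is the finger opening in mm, from 0 to 93, set as the call begins (left out, the last holds). The fingers move at their own pace and stop on an object; "squeeze" is the grip in N (left out, the last holds). Time passes only in rows, so rows that repeat a pose let the fingers close. It gives the time, the measured TCP pose, the force and the opening at its end, in the units of the state.
- env.sense(): the state, without advancing time (a new reading comes with each control period).
- env.camera(name): name is "side" or "top"; returns (picture, depth): 384x512x3 uint8, red, green, blue; 384x512 float32, m along the optical axis (not along the pixel's ray), 0 where there is no reading.
- env.camera_model(name): a dict with "intrinsics" (3x3 intrinsics, pixels), "R" (3x3) and "t" (3): a world point X has camera coordinates R X + t. Camera axes: x right, y down, z forward; pixel columns grow to the right and rows downward; lengths in m; the calibration is good to about 2 mm. A picture is of the moment at which its call begins. camera_model takes no time and is no camera call.
- env.job_done(): hands the job in, once; it reports no verdict.
The state is a dict: "t": time; "q": joint angles; "dq": joint speeds; "tau": joint torques, N m; "position": TCP position; "ee_rot": TCP orientation; "force": force on the tool from outside, world axes, zero at the start; "wrist_torque": the same for the moment, N m; "gripper_width": finger opening in m.
Only numpy, scipy, OpenCV 4.12 (cv2) and the standard library are available. Lean on these libraries where they do the work, as an engineer would, in place of code of your own. Each camera call takes 0.05 s, during which the arm holds its last target. There are 200 camera calls.

TASK

Take the two cartons off the lid of the blue parts chest and stack them squarely, sides flush, on the single carton standing on the bench, leaving that one where it stands and letting go of the column. Then lift the chest's lid by its bar until the lid's side edge lines up with the flat metal pointer beside it, and keep holding it still there: the lid falls shut by itself, so finish while the gripper is still holding it up, ready for a lid stay to be fitted. Do not shift the pointer or the pot, wrench and screwdriver lying about.

Things in the scene. Friction and masses are not known exactly. Their poses are not given: they have to be found in the camera images.
- carton_base: closed white carton of small parts, 60 (its x) x 96 (its y) x 45 mm high, 0.25 to 0.5 kg; origin at the centre of its underside, z up. It stands alone on the bench to the robot's left, turned at some angle; the bottom of the column.
- carton_a: closed white carton of small parts, 60 (its x) x 96 (its y) x 45 mm high, 0.25 to 0.5 kg; origin at the centre of its underside, z up. Lies on the chest's lid, at its right (-y) half; long side roughly along the hinge. The same as carton_b; either may go first.
- carton_b: closed white carton of small parts, 60 (its x) x 96 (its y) x 45 mm high, 0.25 to 0.5 kg; origin at the centre of its underside, z up. Lies on the chest's lid, at its left (+y) half; long side roughly along the hinge.
- chest: Blue sheet-steel parts chest fixed to the bench, 210 (x) x 308 (y) x 100 mm high, open-topped under its lid; origin at the centre of its underside, x away from the robot (turned by up to 0.2 rad), z up. The lid's hinge runs along the chest's y at x = +105, z = 103 mm.
- lid: Flat blue lid, 210 x 320 x 6 mm, 0.6 to 0.85 kg, hinged on its far edge; top 106 mm above the bench when shut. Origin on the hinge axis, mid width and thickness; panel runs along its -x, y along the hinge, z out of the upper face. Shut: axes like the chest's. Opening lifts the near edge (turn about +y, 0 to 1.6 rad). Hinge nearly free: it falls shut unless held.
- lid_bar (a point): Middle of the round steel lifting bar on the lid's upper face near its front edge: 12 mm thick, 120 mm long between posts, parallel to the hinge; its axis is 190 mm from the hinge along the lid and 38 mm above the lid's middle plane (29 mm of clear air under it). The bar can turn between gripping fingers.
- pointer: Flat bare-metal pointer 14 mm wide, 4 mm thick, pivoted on the lid's hinge axis 18 mm outside the lid's right (-y) edge. Origin on the hinge axis; it runs along its -x to its tip, up and towards the robot at 0.6 to 1.05 rad above level. Stiff pivot, stays as set. The lid is right when its x axis is parallel to the pointer's.
- pointer_tip (a point): The pointed free end of the pointer, 200 mm from the hinge axis.
- pot: Round white pot with a black cap, 76 mm across, 100 mm high, on the bench beyond the work; bystander. Origin at the centre of its underside.
- wrench: Steel wrench lying on the bench on the far side; bystander. Origin under its middle.
- screwdriver: Screwdriver lying on the bench to the right; bystander. Origin under its middle.
There are look-alikes about, which are no part of the job. Leave any orange or purple look-alike of the carton_a alone. Leave any brown or orange look-alike of the carton_b alone.

How it is judged:
By the outcome, as a careful person would: the job done as asked, in the order asked, and still so for the second after the job is handed in, while the arm keeps its last pose, push and grip.
It also fails if it takes over 72 s, if anything falls off the work surface, if the arm or the gripper's body presses on something with over 40 N, if the wrist force passes 120 N, or if a joint passes its speed limit or range.

## Working session

There is one attempt and no reset: what is moved stays moved. The work goes in short steps, Python scripts to look and compute and a tool call to move; the robot and the scene stay as the last step left them, time stands still between calls to the robot, and variables do not carry over. Pictures are saved under pics/ and viewed, about 8 in all and at most 12, crops included, and the job is handed in when it is done.

Besides the shell and the picture viewer there is one more tool, called after "Call:" by a JSON object that holds its "method" and its "body", one argument or row to a line. play_rows: Moves the arm, as the interface text tells. Its arguments: {"type":"object","properties":{"series":{"type":"array"},"claw":{"type":"number"},"squeeze":{"type":"number"}},"required":["series"]}

```bash
mkdir -p pics; ls
python3 - <<'E'
from station import env
import cv2,numpy as np
s=env.sense(); print({k:np.round(v,3).tolist() for k,v in s.items()})
for n in("top","side"):
    p,d=env.camera(n); np.savez(f"/tmp/{n}.npz",p=p,d=d); cv2.imwrite(f"pics/{n}0.png",p[:,:,::-1])
    m=env.camera_model(n); print(n,{k:np.round(v,4).tolist() for k,v in m.items()})
a=cv2.imread("pics/top0.png");b=cv2.imread("pics/side0.png")
E
```

```text
pics
{'t': 0.0, 'q': [1.09, 0.6, -0.003, 1.6, 0.002, 0.943, -0.08], 'dq': [-0.001, -0.0, -0.001, -0.001, 0.002, 0.0, 0.0], 'tau': [-0.001, -76.506, 1.498, -25.234, -0.052, 0.017, 0.0], 'position': [0.285, -0.666, 0.237], 'ee_rot': [0.835, -0.551, -0.001, -0.0], 'force': [1.101, -0.061, -0.005], 'wrist_torque': [-0.026, 0.014, 0.014], 'gripper_width': 0.093}
top {'intrinsics': [[496.6483, 0.0, 251.0571], [0.0, 496.6483, 192.491], [0.0, 0.0, 1.0]], 'R': [[-0.0099, -0.9999, -0.004], [-0.998, 0.0102, -0.0626], [0.0626, 0.0033, -0.998]], 't': [-0.0909, 0.5758, 1.375]}
side {'intrinsics': [[448.5439, 0.0, 252.0492], [0.0, 448.5439, 198.4145], [0.0, 0.0, 1.0]], 'R': [[-0.9817, -0.1901, -0.0055], [-0.1049, 0.5654, -0.8181], [0.1587, -0.8026, -0.575]], 't': [0.5413, 0.2082, 1.2128]}
```

View pics/top0.png

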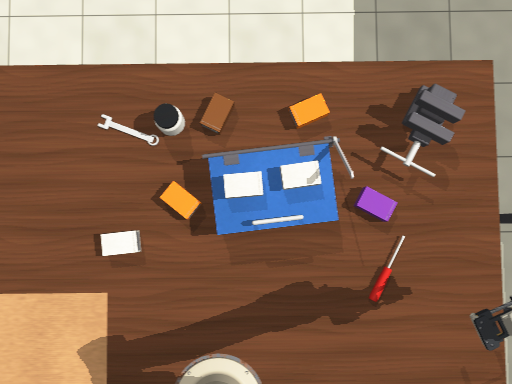

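View pics/side0.png

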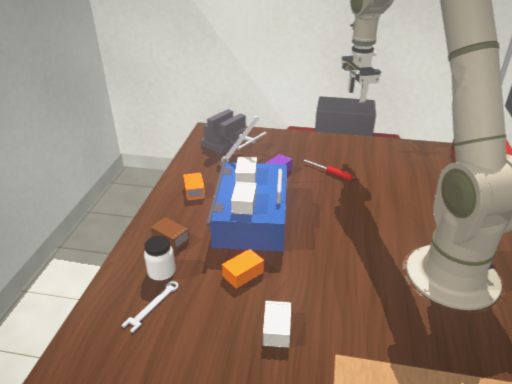

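Top view: candidates for cartons are white (243,184) = carton_b, white (301,174) = carton_a, white (120,243) = base. The look-alikes are orange (180,200) and (310,110), brown (217,113) and purple (376,203). I choose the three white ones. The lid bar is at (278,220) and the pointer runs from (335,138) to (352,176).

```bash
cat > h.py <<'E'
import numpy as np,cv2
from scipy.spatial.transform import Rotation as Rn
from station import env
def world(n,d):
    m=env.camera_model(n);K=m["intrinsics"];v,u=np.indices(d.shape)
    c=np.stack([(u-K[0,2])/K[0,0]*d,(v-K[1,2])/K[1,1]*d,d],-1)
    return (c-m["t"])@m["R"]
def look(n):
    p,d=env.camera(n);return p,d,world(n,d)
def white(p): 
    q=p.astype(int);return (q.min(-1)>140)&(q.max(-1)-q.min(-1)<50)
def rect(n,p,W,xy,zlo,zhi,r=.085):
    "top face of white carton near xy -> centre, yaw of its y axis (long), size, z"
    m=white(p)&(W[...,2]>zlo)&(W[...,2]<zhi)&(np.hypot(W[...,0]-xy[0],W[...,1]-xy[1])<r)
    q=W[m];(c,s,a)=cv2.minAreaRect((q[:,:2]*1000).astype(np.float32))
    if s[0]<s[1]: s=s[::-1];a+=90
    a=(a+90)%180-90   # direction of long side from +x, (-90,90]
    med=(np.percentile(q[:,:2],1,0)+np.percentile(q[:,:2],99,0))/2
    return np.round(c,1),round(a,1),np.round(s,1),round(float(np.median(q[:,2])),4),np.round(med,4),len(q)
def tool():
    s=env.sense();return np.array(s["position"]),Rn.from_quat(s["ee_rot"]),s
def rows(target,yaw=None):
    "shift in tool units, turn in units of 10deg so tool x points along world yaw (deg, mod 180)"
    p,R,s=tool();u=R.inv().apply(np.array(target)-p)/.04
    x=R.apply([1,0,0]);h=np.degrees(np.arctan2(x[1],x[0]))
    t=None
    if yaw is not None: t=-(((yaw-h)+90)%180-90)/10   # tool z down: positive turn lowers world yaw
    return np.round(u,3),t,round(h,2)
E
python3 - <<'E'
from h import *
for n in("top","side"):
    z=np.load(f"/tmp/{n}.npz");p,d=z["p"],z["d"];W=world(n,d)
    for nm,uv,uvs in(("base",(120,243),(278,318)),("a",(301,174),(247,165)),("b",(243,184),(243,192))):
        u,v=uv if n=="top" else uvs
        X=W[v,u]; print(n,nm,X.round(3),rect(n,p,W,X[:2],X[2]-.008,X[2]+.008))
    # lid plane / edges
    q=p.astype(int);blue=(q[...,2]>q[...,0]+50)&(W[...,2]>.098)&(W[...,2]<.115)
    if n=="top":
        print("lid",cv2.minAreaRect((W[blue][:,:2]*1000).astype(np.float32)),np.median(W[blue][:,2]))
        bar=white(p)&(W[...,2]>.12)&(np.hypot(*(W[...,:2]-W[220,278,:2]).transpose(2,0,1))<.09)&(W[...,0]<W[220,278,0]+.03)
        print("bar",cv2.minAreaRect((W[bar][:,:2]*1000).astype(np.float32)),np.median(W[bar][:,2]),bar.sum())
        for v in range(134,182,3):
            k=[(u,W[v,u].round(3).tolist()) for u in range(330,358) if .12<W[v,u,2]<.35]
            if k: print(v,k[0],k[-1])
        cv2.imwrite("pics/crop1.png",cv2.resize(p[120:260,90:370,::-1],None,fx=2.8,fy=2.8,interpolation=cv2.INTER_CUBIC))
E
```

```text
top base [0.438 0.263 0.047] (array([439.2, 265.7]), -84.2, array([96.7, 59.4]), 0.0447, array([0.4396, 0.2648]), 747)
top a [ 0.613 -0.225  0.147] (array([ 612.4, -224. ]), -82.3, array([96. , 60.2]), 0.1502, array([ 0.6115, -0.2235]), 857)
top b [ 0.588 -0.077  0.15 ] (array([588.3, -77.4]), -85.4, array([95.7, 59.8]), 0.1505, array([ 0.5883, -0.078 ]), 881)
lid ((579.9661865234375, -155.00811767578125), (205.13461303710938, 319.5381774902344), 6.332474708557129) 0.10556499753247042
bar ((497.42645263671875, -162.74087524414062), (10.684407234191895, 128.3700408935547), 6.314487457275391) 0.14760416434760415 337
143 (336, [0.695, -0.32, 0.122]) (338, [0.693, -0.323, 0.136])
146 (336, [0.687, -0.32, 0.122]) (339, [0.683, -0.323, 0.147])
149 (338, [0.677, -0.322, 0.141]) (341, [0.673, -0.325, 0.164])
152 (339, [0.668, -0.323, 0.148]) (342, [0.664, -0.325, 0.178])
155 (341, [0.657, -0.323, 0.173]) (344, [0.654, -0.327, 0.193])
158 (342, [0.648, -0.324, 0.18]) (345, [0.646, -0.328, 0.2])
161 (344, [0.639, -0.326, 0.197]) (347, [0.636, -0.329, 0.219])
164 (345, [0.63, -0.327, 0.204]) (348, [0.628, -0.33, 0.227])
167 (346, [0.622, -0.328, 0.211]) (350, [0.619, -0.332, 0.239])
170 (348, [0.613, -0.329, 0.231]) (351, [0.611, -0.332, 0.251])
173 (349, [0.605, -0.33, 0.236]) (353, [0.602, -0.334, 0.264])
176 (351, [0.596, -0.33, 0.259]) (353, [0.595, -0.333, 0.267])
side base [0.438 0.269 0.046] (array([439.5, 266.5]), -84.2, array([97.7, 59.4]), 0.045, array([0.4396, 0.2675]), 884)
side a [ 0.609 -0.218  0.153] (array([ 612.2, -222. ]), -82.6, array([104.2,  59.8]), 0.151, array([ 0.6118, -0.2215]), 332)
side b [ 0.59  -0.068  0.154] (array([588.5, -76. ]), -85.0, array([102.2,  60.4]), 0.151, array([ 0.5879, -0.0751]), 427)
```

View pics/crop1.png

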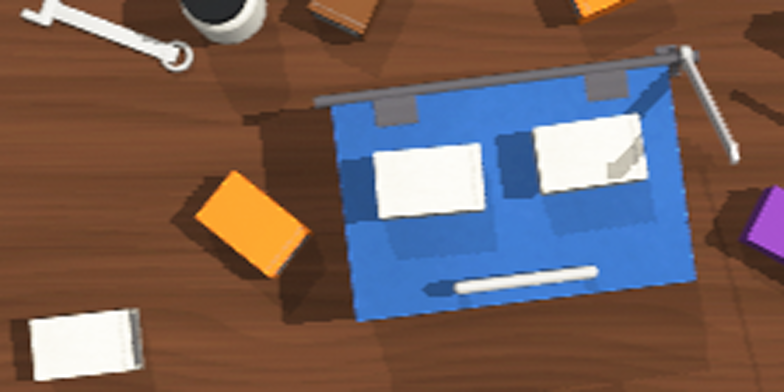

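The crop confirms it: two plain white cartons on the lid, and the plain white base at lower left. I'll start with carton_b.

Run:
```python
from h import *
print(rows([.5884,-.0767,.40],4.8))
```

```text
(array([-10.577, -12.774,  -4.066]), np.float64(-7.166112375926434), np.float64(-66.86))
```

Call:
{"method": "play_rows", "body": {
  "series": [0, 0, -1.5, 0, 0, 0, -3, 0, 0, 0, -4.06, 0, -0.8, -1, -4.06, -0.8, -1.6, -2, -4.06, -1.6, -2.4, -3, -4.06, -2.4, -3.2, -4, -4.06, -3.2, -4, -5, -4.06, -4, -4.8, -6, -4.06, -4.8, -5.6, -7, -4.06, -5.6],
  "claw": 93
}}

```text
t: 1.35
position: [0.4546, -0.3489, 0.3993]
ee_rot: [0.996, -0.092, -0.001, -0.001]
force: [0.9, -0.7, -0.1]
gripper_width: 0.0928
```

Run:
```python
from h import *
print(rows([.5884,-.0767,.40],4.8),tool()[0])
```

```text
(array([ 2.035, -7.304, -0.011]), np.float64(-1.539973977352537), np.float64(-10.6)) [ 0.45464166 -0.34888514  0.39934004]
```

Call:
{"method": "play_rows", "body": {
  "series": [0.35, -1.2, 0, -0.5, 0.7, -2.4, 0, -1, 1.05, -3.6, 0, -1.54, 1.4, -4.8, 0, -1.54, 1.75, -6.1, 0, -1.54, 2.035, -7.3, 0, -1.54, 2.035, -7.3, 0, -1.54, 2.035, -7.3, 0, -1.54]
}}

```text
t: 2.35
position: [0.5881, -0.0774, 0.3991]
ee_rot: [0.999, 0.042, -0.001, -0.0]
force: [-0.3, 0.2, -1.0]
gripper_width: 0.093
```

Run:
```python
from h import *
print(rows([.5884,-.0767,.131],4.8),tool()[0])
p,d,W=look("side")
P=tool()[0]
m=(np.hypot(W[...,0]-P[0],W[...,1]-P[1])<.13)&(W[...,2]>P[2]+.06)&(W[...,2]<P[2]+.12)
print(np.percentile(W[m]-P,[2,98],axis=0))
cv2.imwrite("pics/s1.png",cv2.resize(p[:,:,::-1],None,fx=1.5,fy=1.5))
```

```text
(array([ 0.022, -0.011,  6.703]), np.float64(-0.00019033949233744353), np.float64(4.8)) [ 0.58807556 -0.07742985  0.39913213]
[[-0.09106419 -0.02604477  0.07012797]
 [ 0.0869365   0.04439043  0.1171819 ]]
```

View pics/s1.png

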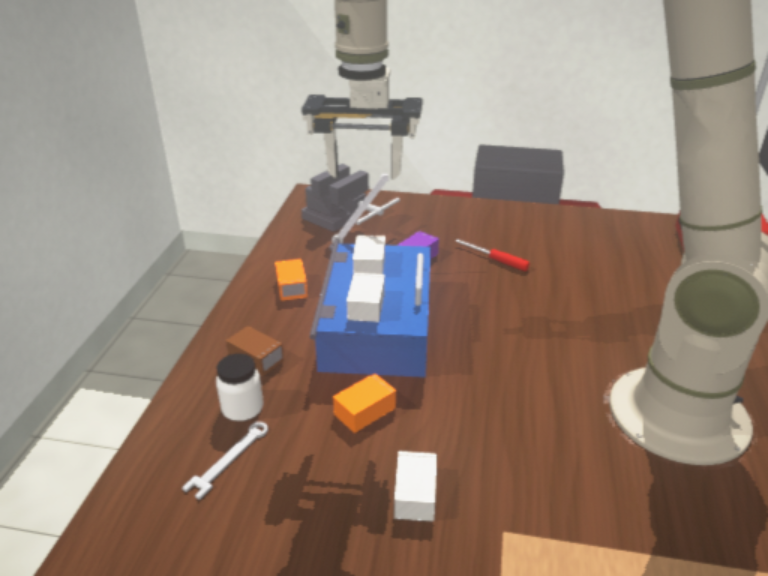

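The gripper is above the lid, its body wide along the jaw axis, so it clears the pointer. Descending on carton_b.

Call:
{"method": "play_rows", "body": {
  "series": [0.02, -0.01, 1.4, 0, 0.02, -0.01, 2.8, 0, 0.02, -0.01, 4.2, 0, 0.02, -0.01, 5.2, 0, 0.02, -0.01, 5.9, 0, 0.02, -0.01, 6.4, 0, 0.02, -0.01, 6.7, 0, 0.02, -0.01, 6.7, 0, 0.02, -0.01, 6.7, 0]
}}

```text
t: 3.52
position: [0.5886, -0.0779, 0.132]
ee_rot: [0.999, 0.041, -0.0, -0.0]
force: [0.7, 0.0, 0.4]
gripper_width: 0.093
```

Call:
{"method": "play_rows", "body": {
  "series": [0, 0, 0, 0, 0, 0, 0, 0, 0, 0, 0, 0, 0, 0, 0, 0, 0, 0, 0, 0, 0, 0, 0, 0],
  "claw": 40,
  "squeeze": 30
}}

```text
t: 4.28
position: [0.5887, -0.0778, 0.1322]
ee_rot: [0.999, 0.041, -0.0, -0.0]
force: [-0.2, -0.2, 2.3]
gripper_width: 0.06
```

Call:
{"method": "play_rows", "body": {
  "series": [0, 0, -0.2, 0, 0, 0, -0.6, 0, 0, 0, -1.2, 0, 0, 0, -2, 0, 0, 0, -2.8, 0, 0, 0, -3, 0, 0, 0, -3, 0]
}}

```text
t: 5.15
position: [0.5886, -0.0781, 0.2524]
ee_rot: [0.999, 0.041, 0.0, -0.0]
force: [-0.4, -0.9, -4.0]
gripper_width: 0.0597
```

Run:
```python
from h import *
print(rows([.4394,.2661,.24],5.8),tool()[0],env.sense()["gripper_width"])
```

```text
(array([-3.014, -8.88 ,  0.31 ]), np.float64(-0.11179650758646745), np.float64(4.68)) [ 0.58856665 -0.07806472  0.25236678] 0.05974774740162271
```

Call:
{"method": "play_rows", "body": {
  "series": [-0.4, -1.2, 0, 0, -0.8, -2.4, 0, 0, -1.2, -3.6, 0, -0.11, -1.6, -4.8, 0, -0.11, -2, -6, 0, -0.11, -2.4, -7.1, 0, -0.11, -2.8, -8.2, 0, -0.11, -3.01, -8.86, 0, -0.11, -3.01, -8.86, 0, -0.11, -3.01, -8.86, 0, -0.11]
}}

```text
t: 6.4
position: [0.4394, 0.2644, 0.2514]
ee_rot: [0.999, 0.05, -0.001, 0.001]
force: [0.3, -0.0, -3.2]
gripper_width: 0.0595
```

Run:
```python
from h import *
print(rows([.4393,.2651,.0717],5.8),tool()[0])
p,d,W=look("side")
P=tool()[0]
q=W[white(p)&(np.hypot(W[...,0]-P[0],W[...,1]-P[1])<.09)]
for lo,hi in((.005,.045),(.2,.25),(.05,.2)):
    k=q[(q[:,2]>lo)&(q[:,2]<hi)]
    if len(k): print(lo,len(k),np.percentile(k-P,[.5,99.5],axis=0).round(4).tolist())
cv2.imwrite("pics/s2.png",cv2.resize(p[150:380,200:370,::-1],None,fx=2.6,fy=2.6,interpolation=cv2.INTER_CUBIC))
```

```text
(array([ 0.006, -0.023,  4.492]), np.float64(-0.0029799322929918047), np.float64(5.77)) [0.43942273 0.264416   0.2513842 ]
0.005 685 [[-0.0322, -0.0459, -0.2457], [0.0313, 0.0537, -0.2066]]
0.2 298 [[-0.0418, 0.0031, -0.0257], [0.0409, 0.0526, -0.0018]]
```

View pics/s2.png

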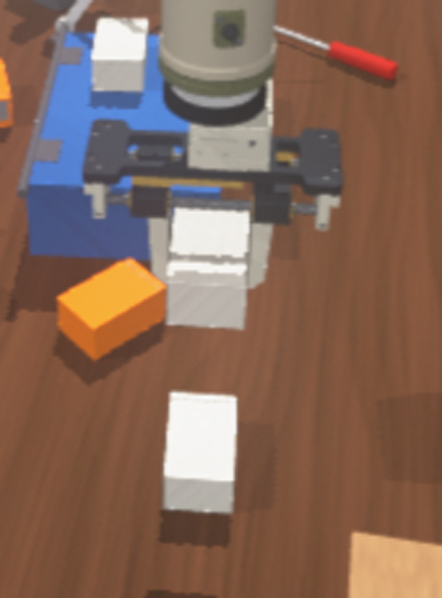

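Call:
{"method": "play_rows", "body": {
  "series": [0, -0.02, 0.9, 0, 0, -0.02, 1.8, 0, 0, -0.02, 2.7, 0, 0, -0.02, 3.4, 0, 0, -0.02, 3.9, 0, 0, -0.02, 4.2, 0, 0, -0.02, 4.4, 0, 0, -0.02, 4.5, 0, 0, -0.02, 4.5, 0, 0, -0.02, 4.5, 0]
}}

```text
t: 7.7
position: [0.4397, 0.2649, 0.0721]
ee_rot: [0.999, 0.05, -0.0, 0.0]
force: [-0.8, -0.7, -4.0]
gripper_width: 0.0598
```

Run:
```python
from h import *
print(rows([.4393,.2653,.0717],5.8),tool()[0],env.sense()["force"])
```

```text
(array([-0.008, -0.012,  0.009]), np.float64(-0.008043749642556008), np.float64(5.72)) [0.43965817 0.26487016 0.07206468] [-0.78682584 -0.68667223 -4.02036906]
```

Still hanging about 1 mm up; lowering slightly, then releasing.

Call:
{"method": "play_rows", "body": {
  "series": [-0.01, -0.01, 0.02, 0, -0.01, -0.01, 0.04, 0, -0.01, -0.01, 0.04, 0]
}}

```text
t: 8.07
position: [0.4393, 0.2653, 0.0711]
ee_rot: [0.999, 0.05, 0.0, 0.0]
force: [-0.3, -0.7, 6.0]
gripper_width: 0.0599
```

Call:
{"method": "play_rows", "body": {
  "series": [0, 0, 0, 0, 0, 0, 0, 0, 0, 0, 0, 0, 0, 0, 0, 0, 0, 0, 0, 0],
  "claw": 93
}}

```text
t: 8.7
position: [0.4393, 0.2654, 0.0711]
ee_rot: [0.999, 0.05, 0.0, 0.0]
force: [0.3, 0.1, 0.4]
gripper_width: 0.0929
```

Call:
{"method": "play_rows", "body": {
  "series": [0, 0, -0.5, 0, 0, 0, -1.5, 0, 0, 0, -3, 0, 0, 0, -4.5, 0, 0, 0, -6, 0, 0, 0, -7, 0, 1, 1.2, -8, 0, 2, 2.4, -8, 0, 3, 3.6, -8, 0, 3, 4, -8, 0]
}}

```text
t: 9.95
position: [0.5769, 0.1147, 0.3905]
ee_rot: [0.999, 0.048, -0.0, 0.001]
force: [-0.8, 0.1, 0.1]
gripper_width: 0.093
```

Run:
```python
from h import *
for n in("top","side"):
    p,d,W=look(n)
    print(n,"b",rect(n,p,W,(.4395,.266),.082,.1),"base",rect(n,p,W,(.4395,.266),.003,.04))
    print("a",rect(n,p,W,(.612,-.223),.143,.158))
    if n=="side":cv2.imwrite("pics/s3.png",cv2.resize(p[200:380,170:370,::-1],None,fx=3,fy=3,interpolation=cv2.INTER_CUBIC))
print(rows([.6122,-.223,.40],7.6),tool()[0])
```

```text
Traceback (most recent call last):
  File "h.py", line 18, in rect
    med=(np.percentile(q[:,:2],1,0)+np.percentile(q[:,:2],99,0))/2
         ~~~~~~~~~~~~~^^^^^^^^^^^^^
IndexError: index -1 is out of bounds for axis 0 with size 0
```

```bash
cat >> h.py <<'E'
def faces(W,c,yaw,zb,r=.08):
    "extents in the column frame (u short, v long) of points in each height band"
    a=np.radians(yaw);e=np.array([[np.cos(a),np.sin(a)],[-np.sin(a),np.cos(a)]])
    q=W.reshape(-1,3);q=q[np.hypot(*(q[:,:2]-c).T)<r];uv=(q[:,:2]-c)@e.T*1000
    for lo,hi in zb:
        k=uv[(q[:,2]>lo)&(q[:,2]<hi)]
        f=k[(k[:,1]>40)&(abs(k[:,0])<22)]
        fit=np.polyfit(f[:,0],f[:,1],1) if len(f)>5 else None
        print(lo,len(k),"u,v 1/99%",np.percentile(k,[1,99],axis=0).round(1).tolist(),"end face n,slope deg,v",len(f),None if fit is None else (np.degrees(np.arctan(fit[0])).round(1),fit[1].round(1),np.median(f[:,1]).round(1)))
E
python3 - <<'E'
from h import *
for n in("top","side"):
    p,d,W=look(n)
    print(n,"b",rect(n,p,W,(.4395,.266),.082,.1))
    print("a",rect(n,p,W,(.612,-.223),.143,.158))
    faces(W,(.4395,.266),5.8,((.006,.038),(.052,.083),(.085,.095)))
    if n=="side":cv2.imwrite("pics/s3.png",cv2.resize(p[200:380,170:370,::-1],None,fx=3,fy=3,interpolation=cv2.INTER_CUBIC))
print(rows([.6122,-.223,.40],7.6),tool()[0])
E
```

```text
Traceback (most recent call last):
  File "h.py", line 18, in rect
    med=(np.percentile(q[:,:2],1,0)+np.percentile(q[:,:2],99,0))/2
         ~~~~~~~~~~~~~^^^^^^^^^^^^^
IndexError: index -1 is out of bounds for axis 0 with size 0
```

```bash
sed -i 's/    q=W\[m\];(c,s,a)/    if m.sum()<30: return "few",int(m.sum())\n    q=W[m];(c,s,a)/' h.py
python3 - <<'E'
from h import *
for n in("side","top"):
    p,d,W=look(n)
    print(n,"b",rect(n,p,W,(.4395,.266),.082,.1))
    print("a",rect(n,p,W,(.612,-.223),.143,.158))
    if n=="side":
        faces(W,(.4395,.266),5.8,((.006,.038),(.052,.083),(.085,.095)))
        cv2.imwrite("pics/s3.png",cv2.resize(p[200:380,170:370,::-1],None,fx=3,fy=3,interpolation=cv2.INTER_CUBIC))
print(rows([.6122,-.223,.40],7.6),tool()[0])
E
```

```text
side b (array([439.1, 266.8]), -84.7, array([100.3,  59.7]), 0.0899, array([0.4388, 0.2675]), 912)
a (array([ 612.1, -222.7]), -82.3, array([105.5,  59.9]), 0.1509, array([ 0.6114, -0.2214]), 335)
0.006 231 u,v 1/99% [[-29.1, 45.1], [28.0, 50.2]] end face n,slope deg,v 168 (np.float64(-0.3), np.float64(47.6), np.float64(47.6))
0.052 244 u,v 1/99% [[-29.3, 45.0], [28.3, 49.8]] end face n,slope deg,v 183 (np.float64(-0.5), np.float64(47.6), np.float64(47.5))
0.085 888 u,v 1/99% [[-29.6, -47.3], [28.9, 49.0]] end face n,slope deg,v 82 (np.float64(0.6), np.float64(45.6), np.float64(45.9))
top b ('few', 0)
a (array([ 612.1, -223.9]), -82.4, array([95.6, 60.2]), 0.1507, array([ 0.6113, -0.2235]), 875)
(array([ 0.098,  8.595, -0.225]), np.float64(-0.18910109126722147), np.float64(5.71)) [0.57410405 0.11870568 0.39096642]
```

View pics/s3.png

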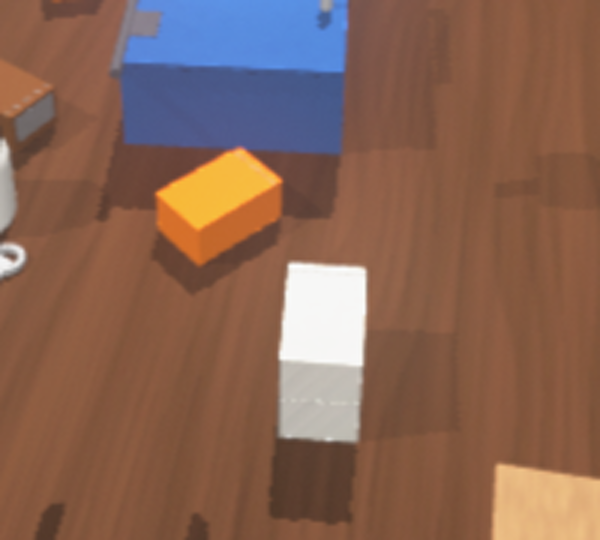

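Carton_b sits flush on the base (end faces agree within 0.2 mm). Now carton_a.

Call:
{"method": "play_rows", "body": {
  "series": [0.1, 1.2, -0.2, -0.19, 0.1, 2.5, -0.2, -0.19, 0.1, 3.8, -0.2, -0.19, 0.1, 5.1, -0.2, -0.19, 0.1, 6.4, -0.2, -0.19, 0.1, 7.6, -0.2, -0.19, 0.1, 8.4, -0.2, -0.19, 0.1, 8.63, -0.2, -0.19, 0.1, 8.63, -0.2, -0.19, 0.1, 8.63, -0.2, -0.19]
}}

```text
t: 11.4
position: [0.6127, -0.2218, 0.3993]
ee_rot: [0.998, 0.068, -0.0, -0.0]
force: [0.1, -0.0, -0.3]
gripper_width: 0.0932
```

Run:
```python
from h import *
print(rows([.6122,-.2244,.132],7.6),tool()[0])
```

```text
(array([-0.021,  0.066,  6.682]), np.float64(0.01778695055416648), np.float64(7.78)) [ 0.61269797 -0.22184262  0.39929433]
```

Call:
{"method": "play_rows", "body": {
  "series": [-0.02, 0.06, 1.4, 0, -0.02, 0.06, 2.8, 0, -0.02, 0.06, 4.2, 0, -0.02, 0.06, 5.2, 0, -0.02, 0.06, 5.9, 0, -0.02, 0.06, 6.4, 0, -0.02, 0.06, 6.68, 0.02, -0.02, 0.06, 6.68, 0.02, -0.02, 0.06, 6.68, 0.02]
}}

```text
t: 12.52
position: [0.6128, -0.2242, 0.1331]
ee_rot: [0.998, 0.066, 0.001, -0.0]
force: [-0.2, 0.3, 0.6]
gripper_width: 0.0931
```

Call:
{"method": "play_rows", "body": {
  "series": [0, 0, 0, 0, 0, 0, 0, 0, 0, 0, 0, 0, 0, 0, 0, 0, 0, 0, 0, 0, 0, 0, 0, 0],
  "claw": 40,
  "squeeze": 30
}}

```text
t: 13.28
position: [0.6128, -0.2243, 0.1332]
ee_rot: [0.998, 0.066, 0.001, 0.0]
force: [-0.1, -1.2, 2.9]
gripper_width: 0.0597
```

Call:
{"method": "play_rows", "body": {
  "series": [0, 0, -0.2, 0, 0, 0, -0.6, 0, 0, 0, -1.2, 0, 0, 0, -2, 0, 0, 0, -2.8, 0, 0, 0, -3.6, 0, 0, 0, -4, 0, 0, 0, -4, 0]
}}

```text
t: 14.28
position: [0.6128, -0.2243, 0.2944]
ee_rot: [0.998, 0.066, 0.002, 0.0]
force: [-0.4, 0.2, -3.4]
gripper_width: 0.06
```

Run:
```python
from h import *
print(rows([.4393,.2653,.29],5.8),tool()[0])
```

```text
(array([ -2.689, -12.706,   0.088]), np.float64(0.17669611123680368), np.float64(7.57)) [ 0.61284649 -0.22434234  0.29442563]
```

Call:
{"method": "play_rows", "body": {
  "series": [-0.3, -1.3, 0, 0, -0.6, -2.6, 0, 0, -0.9, -4, 0, 0, -1.2, -5.4, 0, 0, -1.5, -6.8, 0, 0.18, -1.8, -8.2, 0, 0.18, -2.1, -9.6, 0, 0.18, -2.4, -11, 0, 0.18, -2.6, -12.2, 0, 0.18, -2.69, -12.7, 0, 0.18]
}}

```text
t: 15.52
position: [0.4374, 0.2678, 0.2925]
ee_rot: [0.999, 0.052, 0.001, 0.0]
force: [-0.3, -1.0, -2.9]
gripper_width: 0.06
```

Call:
{"method": "play_rows", "body": {
  "series": [0, 0, 0, 0, 0, 0, 0, 0, 0, 0, 0, 0]
}}

```text
t: 15.9
position: [0.4378, 0.2663, 0.2921]
ee_rot: [0.999, 0.051, 0.0, 0.001]
force: [0.1, -0.4, -2.8]
gripper_width: 0.0597
```

Run:
```python
from h import *
p,d,W=look("side");P=tool()[0]
print(rows([.4393,.2653,.1172],5.8),P)
faces(W,P[:2],tool()[1].as_euler('zyx',degrees=True)[0]*0+rows(P)[2],((P[2]-.022,P[2]-.002),(.055,.083)))
```

```text
(array([0.029, 0.027, 4.376]), np.float64(0.008757323490013392), np.float64(5.89)) [0.43782737 0.26642673 0.29223437]
0.2702343684797804 310 u,v 1/99% [[-42.9, 6.5], [42.4, 50.2]] end face n,slope deg,v 173 (np.float64(0.2), np.float64(47.7), np.float64(47.6))
0.055 229 u,v 1/99% [[-27.6, 44.5], [30.0, 49.9]] end face n,slope deg,v 169 (np.float64(-0.4), np.float64(47.0), np.float64(47.0))
```

Call:
{"method": "play_rows", "body": {
  "series": [0.03, 0.02, 0.9, 0, 0.03, 0.02, 1.8, 0, 0.03, 0.02, 2.6, 0, 0.03, 0.02, 3.3, 0, 0.03, 0.02, 3.8, 0, 0.03, 0.02, 4.1, 0.01, 0.03, 0.02, 4.3, 0.01, 0.03, 0.02, 4.36, 0.01, 0.03, 0.02, 4.36, 0.01, 0.03, 0.02, 4.36, 0.01]
}}

```text
t: 17.2
position: [0.4396, 0.2658, 0.1184]
ee_rot: [0.999, 0.05, 0.001, 0.0]
force: [-0.9, 0.0, -3.4]
gripper_width: 0.0601
```

Run:
```python
from h import *
p,d,W=look("side");P=tool()[0]
print(rows([.4393,.2656,.117],5.8),P,env.sense()["force"])
faces(W,(.4395,.266),5.8,((P[2]-.022,P[2]+.008),(.055,.083)))
```

```text
(array([-0.007,  0.002,  0.033]), np.float64(-0.001680656233665445), np.float64(5.78)) [0.43956327 0.26572436 0.11831995] [-0.61133337 -0.2748603  -3.61102609]
0.09631995495008125 352 u,v 1/99% [[-43.6, 6.5], [42.5, 50.1]] end face n,slope deg,v 186 (np.float64(0.4), np.float64(47.4), np.float64(47.3))
0.055 220 u,v 1/99% [[-29.3, 45.2], [28.3, 50.0]] end face n,slope deg,v 163 (np.float64(0.2), np.float64(47.6), np.float64(47.6))
```

Aligned; lower about 1.5 mm more, release, and retreat.

Call:
{"method": "play_rows", "body": {
  "series": [-0.01, 0, 0.015, 0, -0.01, 0, 0.03, 0, -0.01, 0, 0.04, 0, -0.01, 0, 0.04, 0]
}}

```text
t: 17.75
position: [0.4392, 0.2657, 0.1172]
ee_rot: [0.999, 0.05, 0.001, 0.0]
force: [-1.7, -2.2, 4.6]
gripper_width: 0.0597
```

Call:
{"method": "play_rows", "body": {
  "series": [0, 0, 0, 0, 0, 0, 0, 0, 0, 0, 0, 0, 0, 0, 0, 0, 0, 0, 0, 0],
  "claw": 93
}}

```text
t: 18.38
position: [0.4392, 0.2657, 0.1172]
ee_rot: [0.999, 0.05, 0.001, 0.0]
force: [1.2, 0.3, 0.1]
gripper_width: 0.0924
```

Call:
{"method": "play_rows", "body": {
  "series": [0, 0, -0.5, 0, 0, 0, -1.5, 0, 0, 0, -3, 0, 0, 0, -4.5, 0, 0, 0.5, -5.5, 0, 0, 1.8, -5.5, 0, 0.2, 3.2, -5.5, 0, 0.5, 4.6, -5.5, 0, 0.8, 6, -5.5, 0, 0.8, 6.5, -5.5, 0]
}}

```text
t: 19.62
position: [0.4973, 0.0067, 0.3372]
ee_rot: [0.999, 0.048, 0.001, 0.001]
force: [0.0, -0.1, -1.0]
gripper_width: 0.0932
```

Run:
```python
from h import *
p,d,W=look("side")
print(rect("side",p,W,(.4395,.266),.127,.145))
faces(W,(.4395,.266),5.8,((.006,.038),(.052,.083),(.097,.128)))
p,d,W=look("top")
print(rect("top",p,W,(.4395,.266),.127,.145))
q=p.astype(int);blue=(q[...,2]>q[...,0]+50)&(W[...,2]>.098)&(W[...,2]<.115)
r=cv2.minAreaRect((W[blue][:,:2]*1000).astype(np.float32));print("lid",r,np.median(W[blue][:,2]))
bar=white(p)&(W[...,2]>.125)&(np.hypot(W[...,0]-.497,W[...,1]+.163)<.09)
print("bar",cv2.minAreaRect((W[bar][:,:2]*1000).astype(np.float32)),np.median(W[bar][:,2]),bar.sum())
# pointer: 3D line fit
m=white(p)&(W[...,1]<-.3)&(W[...,1]>-.35)&(W[...,0]>.58)&(W[...,0]<.72)&(W[...,2]>.11)&(W[...,2]<.32)
for n in("top","side"):
    if n=="side": p,d,W=look(n); m=(np.abs(W[...,1]+.327)<.025)&(W[...,0]>.58)&(W[...,0]<.69)&(W[...,2]>.13)&(W[...,2]<.32)
    k=W[m];c=np.median(k,0);a=-np.radians(6.3)*-1
    ex=np.array([np.cos(a),np.sin(a),0]);uu=k@ex
    sl=np.polyfit(uu,k[:,2],1);print(n,len(k),"pointer",np.arctan(-sl[0]),"z resid",np.std(k[:,2]-np.polyval(sl,uu)),k.min(0),k.max(0))
print(tool()[0])
```

```text
(array([439.6, 266.1]), -83.3, array([100.6,  60. ]), 0.1348, array([0.4389, 0.2674]), 927)
0.006 237 u,v 1/99% [[-29.2, 45.3], [28.0, 49.8]] end face n,slope deg,v 173 (np.float64(-0.6), np.float64(47.7), np.float64(47.8))
0.052 248 u,v 1/99% [[-29.5, 44.8], [28.3, 50.3]] end face n,slope deg,v 185 (np.float64(-0.1), np.float64(47.5), np.float64(47.5))
0.097 267 u,v 1/99% [[-29.6, 45.0], [28.8, 50.1]] end face n,slope deg,v 189 (np.float64(0.5), np.float64(47.4), np.float64(47.4))
(array([438.5, 265.8]), -84.2, array([95.6, 58.9]), 0.1347, array([0.4392, 0.2653]), 857)
lid ((580.0902709960938, -155.03884887695312), (205.3323516845703, 319.5560607910156), 6.325235366821289) 0.10552138560162846
bar ((497.43243408203125, -162.73138427734375), (10.693604469299316, 128.33335876464844), 6.326724052429199) 0.14911166697465555 379
top 91 pointer 0.9496194757928667 z resid 0.004466693291661765 [ 0.5927784  -0.33313341  0.11214719] [ 0.71297979 -0.31568048  0.26884778]
side 122 pointer 0.9463885241596678 z resid 0.007107411919447372 [ 0.59351801 -0.33239884  0.13123656] [ 0.6880233  -0.3163796   0.25755728]
[0.49654706 0.00979131 0.33732194]
```

```bash
cat >> h.py <<'E'
A=np.radians(6.33);EX=np.array([np.cos(A),np.sin(A),0]);EY=np.array([-np.sin(A),np.cos(A),0]);EZ=np.array([0,0,1.])
H=np.array([.6866,-.1425,.103])
def plane(n,uv,off):
    "pixels -> (distance toward robot from hinge, height above hinge) in the plane EY.(X-H)=off"
    m=env.camera_model(n);K=m["intrinsics"];C=-m["R"].T@m["t"]
    r=np.c_[np.asarray(uv,float),np.ones(len(uv))]@np.linalg.inv(K).T@m["R"]
    s=(off-(C-H)@EY)/(r@EY);X=C+r*s[:,None]-H
    return np.c_[-X@EX,X@EZ]
def proj(n,X):
    m=env.camera_model(n);c=np.asarray(X)@m["R"].T+m["t"];k=c@m["intrinsics"].T;return k[:,:2]/k[:,2:]
def ptr(n,th,off=-.178):
    r=np.linspace(0,.2,5)[:,None];return proj(n,H+off*EY+r*(-np.cos(th)*EX+np.sin(th)*EZ))
E
python3 - <<'E'
from h import *
for n in("side","top"):
    p,d,W=look(n)
    for th in(.85,.95):print(n,th,ptr(n,th)[[0,2,4]].round(1).tolist())
    c=ptr(n,.9).mean(0).astype(int);x,y=c-40
    cv2.imwrite(f"/tmp/{n}.png",cv2.resize(p[y:y+80,x:x+80,::-1],None,fx=5,fy=5,interpolation=cv2.INTER_CUBIC));print(n,"crop origin",x,y)
cv2.imwrite("pics/ptr.png",np.hstack([cv2.imread("/tmp/side.png"),cv2.imread("/tmp/top.png")]))
E
```

```text
side 0.85 [[225.0, 159.9], [244.0, 140.8], [264.3, 120.4]]
side 0.95 [[225.0, 159.9], [241.6, 139.0], [259.4, 116.6]]
side crop origin 203 99
top 0.85 [[334.5, 140.1], [342.9, 161.1], [352.5, 185.1]]
top 0.95 [[334.5, 140.1], [343.0, 157.7], [352.6, 177.9]]
top crop origin 303 120
```

View pics/ptr.png

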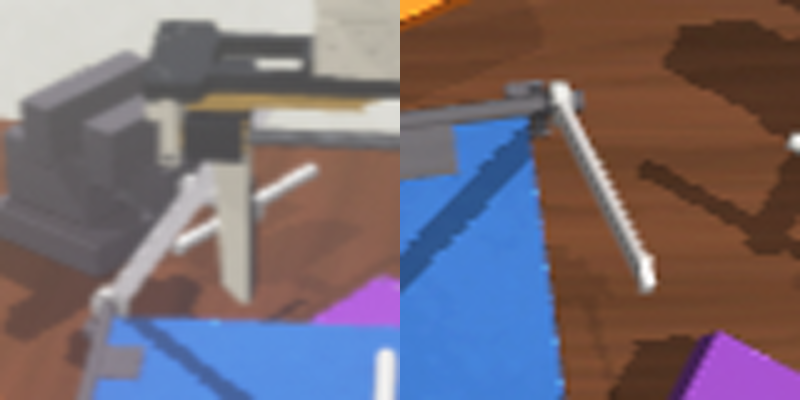

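Left (side): pointer runs from (225,158) and its tip is hidden by the gripper. Right (top): it runs from (335,139) to its tip near (352.6,177). I'll fit the pointer on the unobstructed first images.

Run:
```python
from h import *
from scipy.optimize import minimize_scalar
for n in("side","top"):
    z=np.load(f"/tmp/{n}.npz");p,W=z["p"],world(n,z["d"])
    k=W-H; off=k@EY; g=-k@EX; h=k@EZ
    m=(abs(off+.178)<.02)&(np.hypot(g,h)<.23)&(h>.03)&(g>.0)
    v,u=np.nonzero(m); uv=np.c_[u,v]
    r=np.hypot(g[m],h[m]);ang=np.arctan2(h[m],g[m]); 
    print(n,m.sum(),"depth polar: median",np.median(ang[r>.08]).round(3),"rmax",r.max().round(3),"off",np.median(off[m]).round(4))
    # image line (pixel silhouette) vs model
    vx,vy,x0,y0=cv2.fitLine(uv.astype(np.float32),cv2.DIST_HUBER,0,.01,.01).ravel()
    a=np.arctan2(vy,vx)
    f=lambda th,o:(lambda q:np.arctan2(*(q[4]-q[0])[::-1]))(ptr(n,th,o))
    for o in(-.176,-.178,-.18):
        ths=np.linspace(.55,1.1,111);e=[abs(np.sin(f(t,o)-a)) for t in ths]
        print(" slope match",o,ths[int(np.argmin(e))].round(3))
    for o in (-.178,):
        e=[np.mean(abs((uv-ptr(n,t,o)[0])@np.array([-np.sin(f(t,o)),np.cos(f(t,o))]))) for t in ths]
        print(" position match",ths[int(np.argmin(e))].round(3),min(e).round(2))
    print(" tip pixels",uv[np.argsort(v)[:3 if n=="side" else 0]].tolist(),uv[np.argsort(-v)[:3]].tolist(),ptr(n,.95)[4].round(1))
```

```text
side 204 depth polar: median 0.972 rmax 0.2 off -0.1768
 slope match -0.176 0.965
 slope match -0.178 0.965
 slope match -0.18 0.965
 position match 0.97 1.12
 tip pixels [[256, 116], [257, 116], [258, 116]] [[232, 153], [230, 152], [231, 152]] [259.4 116.6]
top 134 depth polar: median 0.993 rmax 0.201 off -0.1772
 slope match -0.176 0.93
 slope match -0.178 0.925
 slope match -0.18 0.92
 position match 0.97 0.95
 tip pixels [] [[351, 178], [352, 178], [352, 177]] [352.6 177.9]
```

Run:
```python
from h import *
print(rows([.4974,-.1627,.22],6.33),tool()[0])
```

```text
(array([-0.428,  4.337,  2.938]), np.float64(-0.047865821961897835), np.float64(5.85)) [0.49644864 0.01163548 0.33749409]
```

Call:
{"method": "play_rows", "body": {
  "series": [-0.1, 1.1, 0, -0.05, -0.2, 2.2, 0, -0.05, -0.3, 3.3, 0.5, -0.05, -0.43, 4.2, 1.3, -0.05, -0.43, 4.34, 2.2, -0.05, -0.43, 4.34, 2.9, -0.05, -0.43, 4.34, 2.94, -0.05, -0.43, 4.34, 2.94, -0.05],
  "claw": 60
}}

```text
t: 20.88
position: [0.4981, -0.1617, 0.2207]
ee_rot: [0.998, 0.056, 0.002, 0.0]
force: [0.4, 0.3, -0.1]
gripper_width: 0.0595
```

Run:
```python
from h import *
print(rows([.4974,-.1627,.141],6.33),tool()[0])
```

```text
(array([-0.025,  0.021,  1.994]), np.float64(0.012726390799075204), np.float64(6.46)) [ 0.49805563 -0.16173511  0.22074879]
```

Call:
{"method": "play_rows", "body": {
  "series": [-0.02, 0.02, 0.5, 0.01, -0.02, 0.02, 1, 0.01, -0.02, 0.02, 1.5, 0.01, -0.02, 0.02, 1.8, 0.01, -0.02, 0.02, 1.98, 0.01, -0.02, 0.02, 1.98, 0.01, -0.02, 0.02, 1.98, 0.01]
}}

```text
t: 21.75
position: [0.498, -0.1626, 0.1421]
ee_rot: [0.998, 0.055, 0.002, 0.0]
force: [0.4, 0.3, 0.4]
gripper_width: 0.0601
```

Call:
{"method": "play_rows", "body": {
  "series": [0, 0, 0, 0, 0, 0, 0, 0, 0, 0, 0, 0, 0, 0, 0, 0, 0, 0, 0, 0, 0, 0, 0, 0, 0, 0, 0, 0],
  "claw": 0,
  "squeeze": 35
}}

```text
t: 22.62
position: [0.4979, -0.1627, 0.1421]
ee_rot: [0.998, 0.055, 0.002, 0.0]
force: [-0.4, -0.0, 0.6]
gripper_width: 0.0112
```

Run:
```python
from h import *
P,R,s=tool();print(P,s["force"],s["gripper_width"])
k=P-H; g0,h0=-k@EX,k@EZ; print("polar r",np.hypot(g0,h0),"ang",np.arctan2(h0,g0),"nominal",np.hypot(.19,.038),np.arctan2(.038,.19))
for th in (.08,.16,.24,.32,.4,.48,.56,.64,.72,.8,.86,.92,.97):
    c,si=np.cos(th),np.sin(th);g,h=g0*c-h0*si,g0*si+h0*c
    D=-(g-g0)*EX+(h-h0)*EZ;print(th,(R.inv().apply(D)/.04).round(2).tolist())
```

```text
[ 0.49788954 -0.16266874  0.14208845] [-0.38791016 -0.0102198   0.63072067] 0.011198599273194335
polar r 0.19376724562691822 ang 0.20312274771563435 nominal 0.19376274151652584 0.19739555984988075
0.08 [0.09, 0.0, -0.38]
0.16 [0.22, 0.0, -0.74]
0.24 [0.37, 0.0, -1.1]
0.32 [0.55, 0.0, -1.44]
0.4 [0.76, 0.0, -1.77]
0.48 [1.0, 0.0, -2.08]
0.56 [1.25, 0.0, -2.37]
0.64 [1.53, 0.0, -2.63]
0.72 [1.83, 0.0, -2.88]
0.8 [2.15, 0.0, -3.1]
0.86 [2.4, 0.0, -3.25]
0.92 [2.66, 0.0, -3.38]
0.97 [2.88, 0.0, -3.48]
```

The bar is gripped at the expected radius. Lifting along the arc, with a check at 0.8 rad.

Call:
{"method": "play_rows", "body": {
  "series": [0.09, 0, -0.38, 0, 0.22, 0, -0.74, 0, 0.37, 0, -1.1, 0, 0.55, 0, -1.44, 0, 0.76, 0, -1.77, 0, 1, 0, -2.08, 0, 1.25, 0, -2.37, 0, 1.53, 0, -2.63, 0, 1.83, 0, -2.88, 0, 2.15, 0, -3.1, 0]
}}

```text
t: 23.88
position: [0.5773, -0.1541, 0.2668]
ee_rot: [0.998, 0.055, -0.004, 0.001]
force: [-19.4, -1.6, 18.6]
gripper_width: 0.0109
```

```bash
cat >> h.py <<'E'
def lid(n,p,W):
    "angle of the lid's blue upper/under side from depth: plane-line fit in (g,h)"
    q=p.astype(int);k=W-H;g,h,o=-k@EX,k@EZ,k@EY
    m=(q[...,2]>q[...,0]+40)&(h>.02)&(abs(o)<.155)&(g>-.02)&(g<.22)&(h<.25)
    G=np.c_[g[m],h[m]].astype(np.float32)
    vx,vy,x0,y0=cv2.fitLine(G,cv2.DIST_HUBER,0,.001,.001).ravel()
    return len(G),round(float(np.arctan(vy/vx)),4),np.round([x0*vy-y0*vx],4)
E
python3 - <<'E'
from h import *
P,R,s=tool();print(P,s["force"],s["gripper_width"])
k=P-H; a=np.arctan2(k@EZ,-k@EX);print("r",np.hypot(k@EX,k@EZ),"lid by TCP",a-.2031,a-.1974,"y",k@EY)
for n in("top","side"):
    p,d,W=look(n);print(n,lid(n,p,W))
    cv2.imwrite(f"/tmp/l{n}.png",cv2.resize(p[60:260,180:380,::-1],None,fx=2,fy=2,interpolation=cv2.INTER_CUBIC))
cv2.imwrite("pics/lid1.png",np.hstack([cv2.imread("/tmp/lside.png"),cv2.imread("/tmp/ltop.png")]))
g0,h0=-k@EX,k@EZ
for th in (.05,.1,.15,.17):
    c,si=np.cos(th),np.sin(th);g,h=g0*c-h0*si,g0*si+h0*c
    D=-(g-g0)*EX+(h-h0)*EZ;print(th,(R.inv().apply(D)/.04).round(2).tolist())
E
```

```text
[ 0.57728211 -0.15413302  0.2668256 ] [-19.39027815  -1.56308719  18.59528588] 0.010926170818917568
r 0.1972924644371158 lid by TCP 0.7766701130812295 0.7823701130812294 y 0.000490715636682482
top (2980, 0.764, array([-0.0029], dtype=float32))
side (1828, 0.7818, array([-0.0033], dtype=float32))
0.05 [0.21, -0.0, -0.13]
0.1 [0.42, -0.0, -0.26]
0.15 [0.64, -0.0, -0.37]
0.17 [0.73, -0.0, -0.41]
```

View pics/lid1.png

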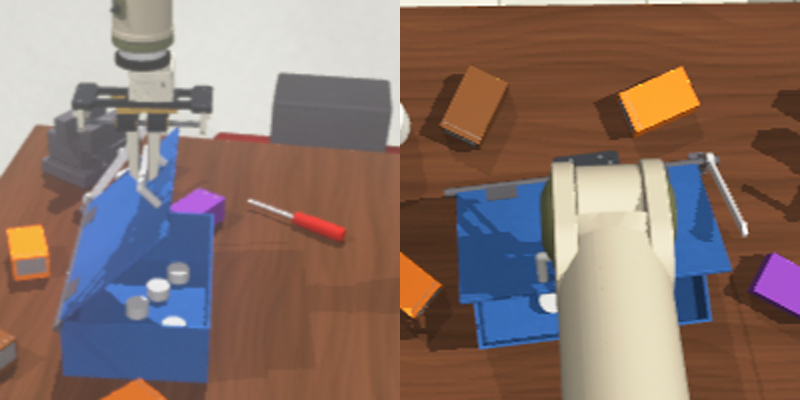

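The lid is up at about 0.78 rad with the bar in the fingers, but 27 N of radial force shows. I'll relax by holding at the measured pose and look at the force.

Call:
{"method": "play_rows", "body": {
  "series": [0, 0, 0, 0, 0, 0, 0, 0, 0, 0, 0, 0, 0, 0, 0, 0]
}}

```text
t: 24.48
position: [0.5786, -0.154, 0.2678]
ee_rot: [0.998, 0.055, -0.003, 0.001]
force: [-5.8, -0.1, -0.3]
gripper_width: 0.0108
```

Run:
```python
from h import *
P,R,s=tool();print(P,R.as_quat().round(4),s["force"],s["wrist_torque"],s["gripper_width"])
k=P-H; a=np.arctan2(k@EZ,-k@EX);print("r",np.hypot(k@EX,k@EZ),"lid by TCP",a-.1974,"y",k@EY)
for n in("top","side"):
    p,d,W=look(n);print(n,lid(n,p,W))
    kk=W-H;r=np.c_[-kk.reshape(-1,3)@EX,kk.reshape(-1,3)@EZ];c=p.reshape(-1,3).astype(int)
    # lid free edge distance from hinge
    th=.78;al=r@[np.cos(th),np.sin(th)];nn=r@[-np.sin(th),np.cos(th)];m=(c[:,2]>c[:,0]+40)&(abs(nn)<.008)&(abs(kk.reshape(-1,3)@EY)<.155)&(al>.1)
    print(" edge dist",np.percentile(al[m],[98,99.5]))
    w=(c.min(1)>110)&(c.max(1)-c.min(1)<40)&(al>.17)&(al<.21)&(nn>.028)&(nn<.055)&(abs(kk.reshape(-1,3)@EY)<.06)&(abs(kk.reshape(-1,3)@EY)>.02)
    if w.sum()>3: print(" bar along/normal",w.sum(),np.median(al[w]),np.percentile(nn[w],[5,50,95]))
```

```text
[ 0.57859703 -0.1540064   0.26782649] [ 9.985e-01  5.480e-02 -2.800e-03  9.000e-04] [-5.75832596 -0.08600403 -0.255059  ] [-0.12624201  1.25887372 -0.06346915] 0.010776289693245455
r 0.19739449360579533 lid by TCP 0.7907519625728241 y 0.0004715853241751104
top (2937, 0.7745, array([-0.0026], dtype=float32))
 edge dist [0.2106106  0.21174426]
 bar along/normal 19 0.19494921463610615 [0.03229921 0.04024285 0.04461386]
side (1860, 0.775, array([-0.0033], dtype=float32))
 edge dist [0.21040124 0.21125009]
 bar along/normal 44 0.19378377556882173 [0.03672594 0.04192727 0.04417967]
```

Call:
{"method": "play_rows", "body": {
  "series": [0.1, 0, -0.06, 0, 0.21, 0, -0.13, 0, 0.31, 0, -0.19, 0, 0.42, 0, -0.26, 0, 0.53, 0, -0.31, 0, 0.64, 0, -0.37, 0, 0.64, 0, -0.37, 0, 0.64, 0, -0.37, 0]
}}

```text
t: 25.58
position: [0.6035, -0.1513, 0.2829]
ee_rot: [0.998, 0.055, -0.003, 0.001]
force: [-7.0, -0.0, 5.7]
gripper_width: 0.011
```

```bash
cat > m.py <<'E'
from h import *
P,R,s=tool();print(P,np.round(s["force"],1),np.round(s["wrist_torque"],2),s["gripper_width"])
k=P-H; a=np.arctan2(k@EZ,-k@EX);print("r",np.hypot(k@EX,k@EZ),"lid by TCP",a-.1974)
for n in("top","side"):
    p,d,W=look(n);print(n,lid(n,p,W))
    kk=W-H;o=kk@EY;g=-kk@EX;h=kk@EZ
    m=(abs(o+.178)<.008)&(h>.03)&(g>0)&(np.hypot(g,h)<.23);b=(p[...,2].astype(int)>p[...,0]+40);m&=~b
    if m.sum()>20: print(" pointer depth",m.sum(),np.median(np.arctan2(h[m],g[m])[np.hypot(g[m],h[m])>.08]))
    cv2.imwrite(f"/tmp/l{n}.png",cv2.resize(p[90:220,210:370,::-1] if n=="side" else p[110:240,200:360,::-1],None,fx=2.5,fy=2.5,interpolation=cv2.INTER_CUBIC))
cv2.imwrite("pics/lid2.png",np.hstack([cv2.imread("/tmp/lside.png"),cv2.imread("/tmp/ltop.png")]))
g0,h0=-k@EX,k@EZ
for th in (.02,.04,.06,.08):
    c,si=np.cos(th),np.sin(th);g,h=g0*c-h0*si,g0*si+h0*c
    D=-(g-g0)*EX+(h-h0)*EZ;print(th,(R.inv().apply(D)/.04).round(2).tolist())
E
python3 m.py
```

```text
[ 0.60350974 -0.1512677   0.282937  ] [-7.  -0.   5.7] [-0.19  1.69 -0.02] 0.010984669707112414
r 0.19838847580541918 lid by TCP 0.9386886484302681
top (2463, 0.9221, array([-0.0028], dtype=float32))
 pointer depth 120 0.9915370012565881
side (1422, 0.9244, array([-0.0033], dtype=float32))
 pointer depth 74 0.9570043133818312
0.02 [0.09, -0.0, -0.04]
0.04 [0.18, -0.0, -0.08]
0.06 [0.27, -0.0, -0.12]
0.08 [0.37, -0.0, -0.16]
```

View pics/lid2.png

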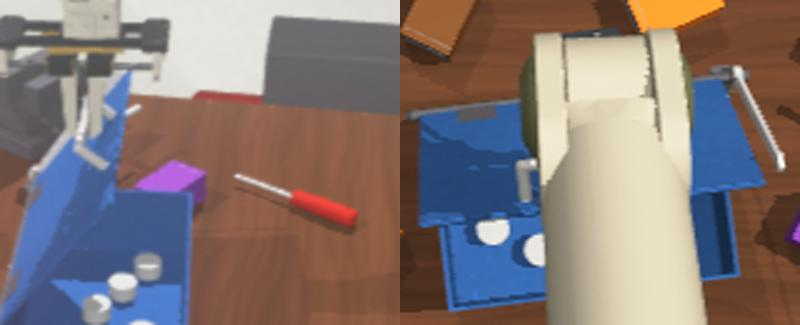

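Run:
```python
from h import *
for n in("side","top"):
    z=np.load(f"/tmp/{n}.npz");p,W=z["p"],world(n,z["d"])
    k=W-H;o=k@EY;g=-k@EX;h=k@EZ
    m=(abs(o+.178)<.012)&(np.hypot(g,h)<.23)&(h>.03)&(g>0)
    v,u=np.nonzero(m)
    for off in (-.174,-.178,-.182):
        Q=plane(n,np.c_[u,v],off);al=Q@[np.cos(.96),np.sin(.96)]
        for lo,hi in((.05,.185),):
            f=cv2.fitLine(Q[(al>lo)&(al<hi)].astype(np.float32),cv2.DIST_L2,0,.001,.001).ravel()
            print(n,"ray",off,"TLS",np.arctan(f[1]/f[0]).round(4),"offs normal mm",(1000*(-f[2]*f[1]+f[3]*f[0])).round(1),"width sd",((Q-f[2:])@[-f[1],f[0]]).std().round(4),"amax",al.max().round(4))
    G=np.c_[g[m],h[m]];al=G@[np.cos(.96),np.sin(.96)];s=(al>.05)&(al<.185)
    f=cv2.fitLine(G[s].astype(np.float32),cv2.DIST_L2,0,.001,.001).ravel()
    print(n,"depth TLS",np.arctan(f[1]/f[0]).round(4),"offs",(1000*(-f[2]*f[1]+f[3]*f[0])).round(1),"o",np.percentile(o[m],[5,50,95]).round(4))
    t=G[al>np.percentile(al,98)];print(" tip ang",np.arctan2(t[:,1],t[:,0]).mean(),al.max())
```

```text
side ray -0.174 TLS 0.9706 offs normal mm 0.6 width sd 0.0043 amax 0.2008
side ray -0.178 TLS 0.9715 offs normal mm -0.3 width sd 0.0043 amax 0.1992
side ray -0.182 TLS 0.9713 offs normal mm -1.1 width sd 0.0043 amax 0.1975
side depth TLS 0.9721 offs -0.2 o [-0.1813 -0.1768 -0.1722]
 tip ang 0.9683247484874771 0.1995748088765357
top ray -0.174 TLS 0.952 offs normal mm 12.9 width sd 0.0067 amax 0.2195
top ray -0.178 TLS 0.948 offs normal mm 3.4 width sd 0.0069 amax 0.2032
top ray -0.182 TLS 0.9525 offs normal mm -6.9 width sd 0.0069 amax 0.187
top depth TLS 0.9565 offs 3.5 o [-0.1803 -0.1772 -0.1761]
 tip ang 0.9705401328980319 0.20057204482923652
```

Call:
{"method": "play_rows", "body": {
  "series": [0.05, 0, -0.02, 0, 0.1, 0, -0.05, 0, 0.15, 0, -0.07, 0, 0.21, 0, -0.09, 0, 0.21, 0, -0.09, 0, 0.21, 0, -0.09, 0, 0.21, 0, -0.09, 0]
}}

```text
t: 26.55
position: [0.6118, -0.1503, 0.287]
ee_rot: [0.998, 0.055, -0.004, 0.001]
force: [-5.5, 0.7, 4.8]
gripper_width: 0.0113
```

```bash
python3 m.py; python3 m.py
```

```text
[ 0.6118008  -0.15032059  0.28697769] [-5.5  0.7  4.8] [-0.16  1.42 -0.02] 0.011258293320600353
r 0.1987552465978134 lid by TCP 0.9853484522283897
top (2306, 0.9731, array([-0.0025], dtype=float32))
 pointer depth 120 0.987164430831626
side (1279, 0.9728, array([-0.0031], dtype=float32))
 pointer depth 48 0.9937356332811342
0.02 [0.09, -0.0, -0.04]
0.04 [0.18, -0.0, -0.07]
0.06 [0.28, -0.0, -0.11]
0.08 [0.37, -0.0, -0.14]
[ 0.61179386 -0.15034291  0.28697579] [-5.5 -1.2  4.6] [-0.09  1.44  0.  ] 0.010662392872966067
r 0.19875702723560779 lid by TCP 0.9853012782721953
top (2305, 0.9717, array([-0.0026], dtype=float32))
 pointer depth 122 0.9954344292657713
side (1278, 0.9735, array([-0.003], dtype=float32))
 pointer depth 47 0.9939011417794532
0.02 [0.09, -0.0, -0.04]
0.04 [0.18, -0.0, -0.07]
0.06 [0.28, -0.0, -0.11]
0.08 [0.37, -0.0, -0.14]
```

Run:
```python
from h import *
p,d,W=look("side");faces(W,(.4395,.266),5.8,((.006,.038),(.052,.083),(.097,.128)))
cv2.imwrite("pics/fin_s.png",p[:,:,::-1]);q,_,_=look("top");cv2.imwrite("pics/fin.png",cv2.resize(np.hstack([p,q])[:,:,::-1],(800,300),interpolation=cv2.INTER_AREA))
```

```text
0.006 235 u,v 1/99% [[-29.1, 44.9], [28.0, 50.3]] end face n,slope deg,v 171 (np.float64(-0.1), np.float64(47.5), np.float64(47.6))
0.052 241 u,v 1/99% [[-29.5, 45.0], [28.3, 49.8]] end face n,slope deg,v 176 (np.float64(-0.5), np.float64(47.5), np.float64(47.5))
0.097 269 u,v 1/99% [[-29.7, 45.0], [28.8, 50.0]] end face n,slope deg,v 189 (np.float64(0.2), np.float64(47.5), np.float64(47.5))
```

View pics/fin.png

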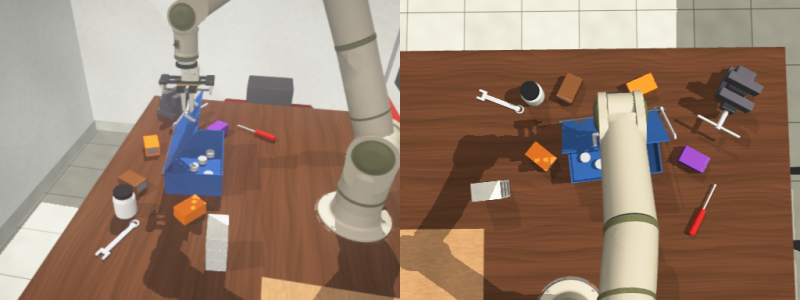

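The column stands flush at (217,242) in the left half, the lid is held up beside the pointer, and the pot, wrench and screwdriver are where they were. Handing in.

```bash
python3 -c "
from station import env
env.job_done();s=env.sense();print(s['t'],s['position'],s['gripper_width'])"
```

```text
the job is handed in; nothing more can be done
the job is handed in; nothing more can be done
```

I stacked carton_b and then carton_a on the base carton and let go of the column. Then I lifted the lid by its bar to line up with the pointer, and handed in at about 27 s with the gripper still holding it.

**Last checks:**
- **Column:** the end faces of all three cartons agreed within about 0.1 mm and 0.5°, and the sides within about 1 mm.
- **Lid:** it stood at 0.972–0.973 rad in both cameras. The side-camera fit and the tips in both views put the pointer at 0.968–0.972 rad.
- **Holding:** the pose did not drift between the last two readings, with about 7 N on the tool.
- **Bystanders:** in the final view, the pot, wrench and screwdriver look unmoved.

**What disagreed:**
- **Pointer angle:** some pointer readings varied from 0.92 to 0.99 rad, mostly from the top camera. I trusted the side-camera fit, because the pointer's plane is seen almost edge-on from above.
- **Bar radius:** the tool ended about 5 mm farther from the hinge than the bar's nominal radius. This was probably a small slip of the bar in the pads or an error in my hinge estimate.
- **Lifting force:** the tool force reached about 27 N partway through the lift, then fell once I held at the measured pose.

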